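# Hold the cold chest's lid at its balance point

### The arm

A 6-joint arm with a two-finger parallel gripper is mounted at the origin on the work surface. World frame = base frame: x ahead of the robot, y to its left, z up, the work surface at z = 0. Lengths are in m, angles in rad, forces in N, time in s.
With the tool pointing down it reaches from about 0.4 to 0.825 m from the base axis. Payload 7 kg.
Tool frame: the origin (TCP) lies at the very end of the fingers, on their centre line; the grasp point (between the pads) lies 19 mm behind it; x points along the fingers, y is the direction in which the jaws open and shut, and the axes are right-handed (so a half turn about x gives the same grasp; the last joint's range is limited). The gripper opens to 88 mm and grips with 3 to 60 N. Pads are 19 mm wide; open, the fingers measure 130 mm over their backs; the gripper's body (78 mm by 193 mm) begins 47 mm behind the grasp point.
Start: joints at [-0.83, 0.359, 0.012, 0, -1.224, -0.288], TCP at [0.295, -0.607, 0.227] pointing down, gripper open.
Joint ranges: [-3.07, 3.07], [-1.43, 2.12], [-1.02, 1.25], [-3.03, 1.67], [-3.05, -0], [-3.03, 3.03]. Speed limits (rad/s): [2.39, 2.39, 3.01, 3.14, 3.14, 3.14].

### API

Orientations are given as [roll, pitch, yaw] about the fixed x, y, z axes, in that order (R = Rz(yaw) Ry(pitch) Rx(roll)).
In Python, from station import arm, cams gives the robot as it stands. The module is installed in compiled form; this text tells all that it offers.
- The arm moves only by the tool carry_out, never from a script. Its argument "deltas" is a list of rows, each a list of 6 numbers: the shift along the tool's x, y, z in units of 0.04 m (1.0 is 0.04 m), then the turn, a rotation vector about the tool's x, y, z in units of 4 degrees (1.0 is 4 degrees). In form: [[tx, ty, tz, ax, ay, az], ...]. A call has 1 to 5 rows; each row shifts and turns the pose as measured when the row begins, along the tool's axes as they then stand; what a row does not reach is not made up. A row lasts 1/10 s, in which the tool goes at most 50 mm and 8.59 degrees, less where a joint would pass 70% of its speed; a pose out of reach is approached as far as the arm can. A call with a number of a shift or a turn outside -1 to 1 is refused whole. A call with a gripper value outside its range is refused whole. "hand" is the closure, from 0 (fully open) to 1 (shut), set as the call begins (left out, the last holds). The fingers move at their own pace and stop on an object; "newtons" is the grip in N (left out, the last holds). Time passes only in rows, so rows that do not move let the fingers close. It gives the time, the measured TCP pose, the force and the opening at its end, in the units of the state.
- arm.get_state(): the state, without advancing time (a new reading comes with each control period).
- cams.grab_frame(name): name is "side" or "top"; returns a dict with "pixels" (480x640x3 uint8, red, green, blue), "fx", "fy", "cx", "cy" (pixels), "k1" (the pictures are not rectified: a ray, as slopes to the right and down, at radius r is drawn at 1 + k1 r^2 times it, then the intrinsics apply), "T" (4x4, takes a point from camera to world coordinates). Camera axes: x right, y up, looking along -z (the intrinsics and any distortion apply to the point x, -y, -z); pixel columns grow to the right and rows downward; lengths in m; the calibration is good to about 2 mm. A picture is of the moment at which its call begins. There is no depth.
- arm.job_done(): hands the job in, once; it reports no verdict.
The state is a dict: "t": time; "q": joint angles; "qd": joint speeds; "joint_efforts": joint torques, N m; "eef_pos": TCP position; "ee_rot": TCP orientation; "force": force on the tool from outside, world axes, zero at the start; "moment": the same for the moment, N m; "width": finger opening in m.
Only numpy, scipy, OpenCV 4.12 (cv2) and the standard library are available. Lean on these libraries where they do the work, as an engineer would, in place of code of your own. Each camera call takes 0.05 s, during which the arm holds its last target.

### The job

The stay of the cold chest's counterbalanced lid is off for repair, so a colleague needs you to hold the lid while the vial box is lifted out: grip the black ball knob, swing the lid up smoothly and feel for the point where it balances and wants to fall neither shut nor open, which depends on where the counterweight is clamped on its rod. Finish while still holding the knob, with the lid standing still at that balance point. Do not let the lid drop, fly up or go back onto its stop, and leave the other things where they are.

Things in the scene. Friction and masses are not known exactly. Their poses are not given: they have to be found in the camera images.
- chest: Cold chest fixed to the bench: stainless box, 180 mm (its x, front to back) by 240 mm (its y) by 90 mm high. Origin at the centre of its underside, z up. Its front, with a small black thermometer and the lid's knob, looks along its own -x; the hinge runs along its y at the back. It stands sideways (front to the robot's right, give or take 25 degrees) in different places.
- knob (a point): Black ball knob, 32 mm diameter, the lid's handle; this point is the ball's centre. With the lid shut it is 132 mm in front of the chest's origin, on its mid line, 133 mm above the bench, free on both sides and above. A 10 mm steel stem leads from it back and down to the lid's front edge, 42 mm behind the ball's centre. It turns with the lid, so it pivots between finger pads that keep their direction.
- hinge (a point): Middle of the lid's hinge axis: 100 mm behind the chest's origin (its +x), 105 mm above the bench; the axis runs along the chest's y. Ball centre: 234 mm from the axis, at an elevation of (lid angle + 0.12 rad) above the level line to the chest's front. Pinched along the hinge direction, the ball's stem stays clear of the fingers; the pads' rub on the turning ball opposes the swing, whichever way it goes.
- lid (a joint): Lid angle, rad: 0 shut, grows as the knob rises, back stop at 1.60. White lid 180 x 240 x 28 mm, 1 kg, nearly free hinge. It balances somewhere between 0.79 and 1.35 rad: below that point it falls shut, above it falls open. Its pull about the hinge is 0.62 to 0.77 N m times the sine of the angle from the balance point: some 2.5 to 3.3 N per rad at the knob, reversing at the balance point.
- counterweight (a joint): Place of the 0.75 kg dark steel counterweight (drum, 54 mm diameter, 36 mm long, brass screw) on its rod, m: 0 nearest the hinge, 0.056 farthest; it stays clamped. The rod is fixed to the lid and runs rearwards from the hinge, rising 40 degrees when the lid is shut. The lid balances at 1.35 rad for 0 mm, 1.23 rad for 14 mm, 1.10 rad for 28 mm, 0.95 rad for 42 mm, 0.79 rad for 56 mm.
- weight_centre (a point): Centre of the counterweight drum, on the rod, 36 mm plus the value of joint counterweight from the hinge axis.
- stored_box: White open cryobox with coloured vial caps, 128 x 128 x 50 mm, standing inside the chest under the lid; leave it.
- vial_box: White open cryobox with coloured vial caps, 132 x 132 x 52 mm, on the bench right of the chest; origin at the centre of its underside. Leave it.
- box_cover: White cryobox cover lying hollow side up, 136 x 136 x 30 mm. Leave it.
- forceps: Steel forceps with blue grips, 200 mm long, lying on the bench. Leave it.
- tube_rack: Blue rack with coloured tubes, 210 x 75 mm, 96 mm high. Leave it.
- timer: Small white bench timer, 70 x 62 x 16 mm. Leave it.
- marker: White and blue marker pen, 125 mm long. Leave it.

How it is judged:
By the outcome, as a careful person would: the job done as asked, in the order asked, and still so for the second after the job is handed in, while the arm keeps its last pose, push and grip.
It also fails if it takes over 69 s, if anything falls off the work surface, if the arm or the gripper's body presses on something with over 40 N, if the wrist force passes 120 N, or if a joint passes its speed limit or range.

## Working session

There is one attempt and no reset: what is moved stays moved. The work goes in short steps, Python scripts to look and compute and a tool call to move; the robot and the scene stay as the last step left them, time stands still between calls to the robot, and variables do not carry over. Pictures are saved under pics/ and viewed, and the job is handed in when it is done.

Besides the shell and the picture viewer there is one more tool, called after "Emit:" as name([rows], argument=value, ...), one row to a line, values as JSON. carry_out: Moves the arm, as the interface text tells. Shifts and turns lie within -1 to 1; 1 stands for 0.04 m of shift or 4 degrees of turn. Its arguments: {"type":"object","properties":{"deltas":{"type":"array","items":{"type":"array","items":{"type":"number","minimum":-1,"maximum":1}}},"hand":{"type":"number"},"newtons":{"type":"number"}},"required":["deltas"]}

```bash
mkdir -p pics; cat > h.py <<'E'
import numpy as np, cv2
from station import arm, cams
def grab(n,fn):
    f=cams.grab_frame(n); cv2.imwrite('pics/'+fn,f['pixels'][:,:,::-1]); 
    np.savez('pics/'+fn+'.npz',**f); return f
def load(fn): 
    return dict(np.load('pics/'+fn+'.npz'))
def ray(f,u,v):
    K=np.array([[f['fx'],0,f['cx']],[0,f['fy'],f['cy']],[0,0,1]],float)
    p=cv2.undistortPoints(np.array([[[u,v]]],float),K,np.array([float(f['k1']),0,0,0]),None,None,None) if 0 else cv2.undistortPoints(np.array([[[u,v]]],float),K,np.array([float(f['k1']),0,0,0,0]))
    x,y=p[0,0]; T=f['T']; d=T[:3,:3]@np.array([x,-y,-1]); return T[:3,3],d/np.linalg.norm(d)
def plane(f,u,v,z):
    o,d=ray(f,u,v); return o+d*(z-o[2])/d[2]
def proj(f,P):
    T=f['T']; c=T[:3,:3].T@(np.array(P)-T[:3,3]); x,y=c[0]/-c[2],-c[1]/-c[2]
    k=1+float(f['k1'])*(x*x+y*y); return f['fx']*x*k+f['cx'],f['fy']*y*k+f['cy']
def tri(f1,p1,f2,p2):
    o1,d1=ray(f1,*p1);o2,d2=ray(f2,*p2)
    A=np.stack([d1,-d2],1); s=np.linalg.lstsq(A,o2-o1,rcond=None)[0]
    a=o1+s[0]*d1;b=o2+s[1]*d2; return (a+b)/2,np.linalg.norm(a-b)
E
python3 - <<'E'
from h import *
for n in('side','top'):
    f=grab(n,n+'0.png'); print(n,f['fx'],f['k1'],f['T'].round(3).tolist())
print(arm.get_state())
E
```

```text
side 586.24761066596 0.06487786984832972 [[-0.874, 0.37, -0.316, 0.063], [-0.487, -0.679, 0.549, 0.771], [-0.012, 0.634, 0.773, 1.203], [0.0, 0.0, 0.0, 1.0]]
top 448.92886793995893 -0.011533588047207931 [[0.026, 0.992, -0.123, 0.373], [-1.0, 0.026, -0.002, -0.011], [0.001, 0.123, 0.992, 1.076], [0.0, 0.0, 0.0, 1.0]]
{'t': 0.1, 'q': array([-8.29858782e-01,  3.59296396e-01,  1.11733045e-02, -3.02977925e-04,
       -1.22413391e+00, -2.88111951e-01]), 'qd': array([ 1.15644391e-04, -3.42364909e-03,  2.11753215e-03,  7.85144724e-05,
        5.39154725e-04, -1.04427079e-04]), 'joint_efforts': array([ 1.91098252e-04, -5.84162021e+01,  2.93753278e+01,  7.01547414e+00,
        1.01930840e-02, -6.24458335e-05]), 'eef_pos': array([ 0.29510633, -0.60658446,  0.22573953]), 'ee_rot': array([1.66634523, 1.56930813, 2.11906767]), 'force': array([0.95527573, 0.30599443, 0.43633731]), 'moment': array([-0.00258677, -0.05003062, -0.00014945]), 'width': 0.08739075768180422}
```

View pics/side0.png

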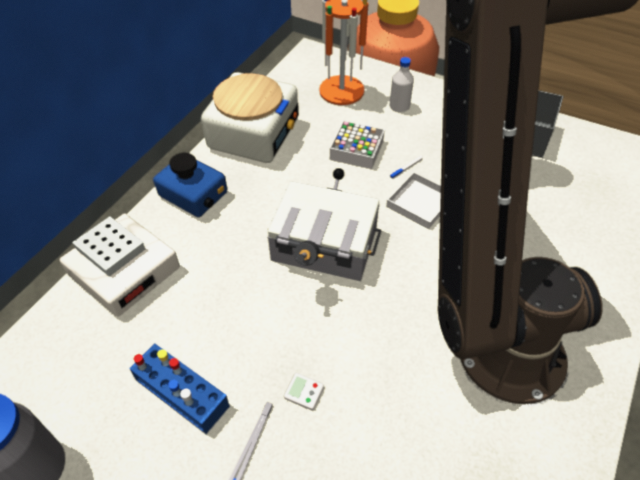

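View pics/top0.png

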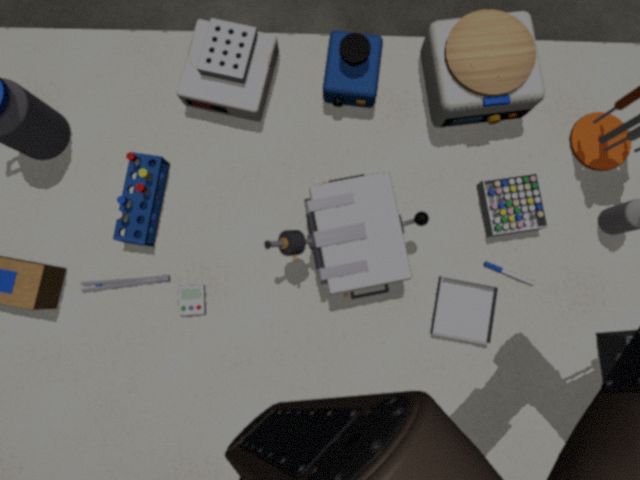

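The top view shows the knob at about (421,219) and the counterweight drum at about (291,242). The side view shows the knob at about (338,174) and the drum near (308,254). Next I refine these and triangulate.

```bash
python3 - <<'E'
from h import *
s=load('side0.png');t=load('top0.png')
def blob(f,u,v,r,th,fn):
    im=f['pixels'];g=im.max(2)[v-r:v+r,u-r:u+r]
    m=(g<th).astype(np.uint8);m=cv2.morphologyEx(m,cv2.MORPH_OPEN,np.ones((3,3)))
    n,l,st,c=cv2.connectedComponentsWithStats(m)
    for i in range(1,n):print(fn,c[i]+[u-r,v-r],st[i])
    return 
blob(s,338,174,14,60,'s');blob(t,421,219,14,60,'t')
for n,f,(u,v) in(('s',s,(318,255)),('t',t,(290,243))):
    c=f['pixels'][v-45:v+45,u-60:u+60,::-1]; cv2.imwrite('pics/c%s.png'%n,cv2.resize(c,None,fx=6,fy=6,interpolation=cv2.INTER_CUBIC))
E
```

```text
s [338.10666667 173.53333333] [10  9  9 10 75]
t [420.84782609 218.26086957] [  7   7  14  13 138]
```

```bash
python3 - <<'E'
from h import *
s=load('side0.png');t=load('top0.png')
k,e=tri(s,(338.3,173.7),t,(421,219)); print(k,e)
print(plane(t,421,219,.133),plane(s,338.3,173.7,.133))
# lid corners top z=.12
for p in [(308,185),(388,173),(411,279),(330,291)]: print(plane(t,*p,.119))
E
```

```text
[ 0.55058774 -0.21078839  0.13075495] 0.0028547807354516353
[ 0.54881597 -0.21079099  0.133     ] [ 0.55095463 -0.20835343  0.133     ]
[0.62027134 0.03317643 0.119     ]
[ 0.65191247 -0.14135748  0.119     ]
[ 0.42115457 -0.19246504  0.119     ]
[ 0.39125374 -0.02063785  0.119     ]
```

View pics/cs.png

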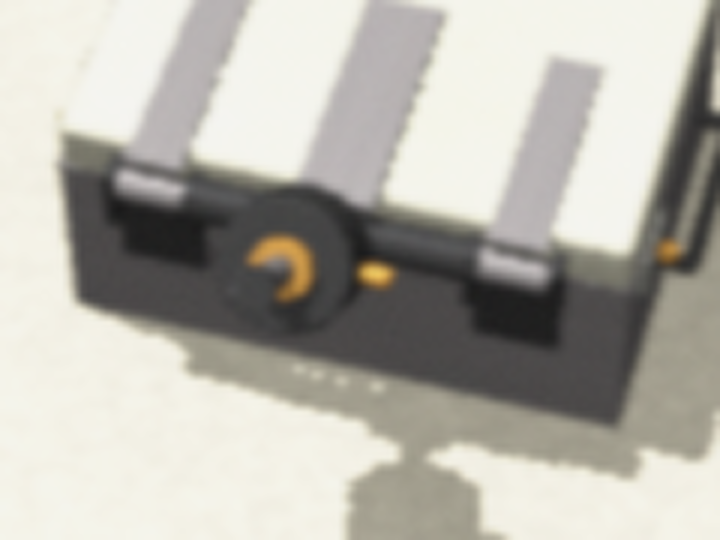

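View pics/ct.png

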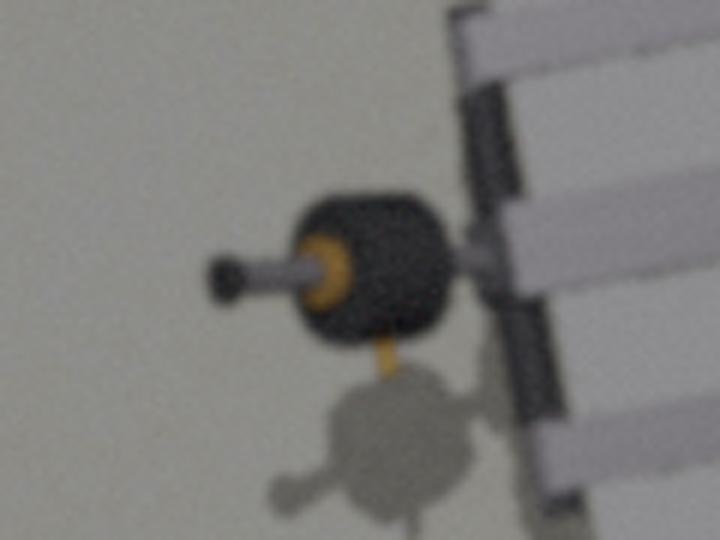

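```bash
cat >> h.py <<'E'
yaw=np.radians(12.); F=np.array([np.sin(yaw),-np.cos(yaw),0]); H=np.array([np.cos(yaw),np.sin(yaw),0])
KN=np.array([.550,-.2100,.1325]); HG=KN-.232*F; HG[2]=.105
Z=np.array([0,0,1.])
def knob(th): return HG+.234*(np.cos(th+.12)*F+np.sin(th+.12)*Z)
E
python3 - <<'E'
from h import *
s=load('side0.png');t=load('top0.png')
print(HG,proj(t,HG),proj(s,HG),proj(t,KN),proj(s,KN))
for c in (0,.014,.028,.042,.056):
    d=-np.cos(np.radians(40))*F+np.sin(np.radians(40))*Z
    P=HG+(.036+c)*d; 
    print(c,P.round(3))
    for n,f in(('t',t),('s',s)):
        a=[proj(f,P+e*d) for e in(-.018,0,.018)]; print(n,np.round(a,1).tolist())
E
```

```text
[0.50176449 0.01693024 0.105     ] (np.float64(313.9945390039447), np.float64(239.7947962144055)) (np.float64(312.5966067329229), np.float64(247.3462134708345)) (np.float64(420.58033295596636), np.float64(218.48572218634567)) (np.float64(338.91753781076665), np.float64(173.56840984271605))
0 [0.496 0.044 0.128]
t [[307.6, 240.2], [301.0, 240.7], [294.2, 241.2]]
s [[310.8, 248.7], [309.0, 250.0], [307.1, 251.5]]
0.014 [0.494 0.054 0.137]
t [[302.5, 240.6], [295.8, 241.1], [288.9, 241.5]]
s [[309.4, 249.7], [307.5, 251.1], [305.6, 252.6]]
0.028 [0.492 0.065 0.146]
t [[297.3, 241.0], [290.4, 241.4], [283.4, 241.9]]
s [[307.9, 250.8], [306.0, 252.2], [304.1, 253.7]]
0.042 [0.489 0.075 0.155]
t [[292.0, 241.3], [285.0, 241.8], [277.8, 242.3]]
s [[306.4, 251.9], [304.5, 253.4], [302.5, 254.9]]
0.056 [0.487 0.086 0.164]
t [[286.5, 241.7], [279.4, 242.2], [272.1, 242.7]]
s [[304.9, 253.1], [302.9, 254.5], [300.9, 256.1]]
```

Chest yaw is about 12°, and the drum centre at u≈291.8 gives a counterweight place of about 24 mm, so balance should be near 1.13 rad. Next is the way to hover over the knob.

```bash
cat >> h.py <<'E'
from scipy.spatial.transform import Rotation as R
def togo(goal,yv=H):
    s=arm.get_state(); M=R.from_euler('xyz',s['ee_rot']); x=np.array([0,0,-1.])
    best=None
    for sg in(1,-1):
        y=sg*yv; G=R.from_matrix(np.stack([x,y,np.cross(x,y)],1))
        rv=(M.inv()*G).as_rotvec(degrees=True)
        print('turn units',(rv/4).round(2))
    d=M.inv().apply(np.array(goal)-s['eef_pos'])
    print('t',s['t'],'tcp',s['eef_pos'].round(4),'F',s['force'].round(2),'w',round(s['width'],4),'shift units',(d/.04).round(2), 'q6',s['q'][5].round(2))
E
python3 - <<'E'
from h import *
print(R.from_euler('xyz',arm.get_state()['ee_rot']).as_matrix().round(3))
togo(KN+[0,0,.04])
E
```

```text
[[-0.001 -0.437  0.899]
 [ 0.001  0.899  0.437]
 [-1.     0.001 -0.   ]]
turn units [ 2.598e+01 -2.000e-02 -1.000e-02]
turn units [-1.902e+01  1.000e-02 -2.000e-02]
t 0.1 tcp [ 0.2951 -0.6066  0.2257] F [0.96 0.31 0.44] w 0.0874 shift units [ 1.34  6.13 10.07] q6 -0.29
```

Emit:
carry_out([
  [0,0.4,0.8,-1,0,0],
  [0,0.4,0.8,-1,0,0],
  [0,0.4,0.8,-1,0,0],
  [0,0.4,0.8,-1,0,0],
  [0,0.4,0.8,-1,0,0],
], hand=0)

```text
t: 0.6
eef_pos: [0.3819, -0.4492, 0.2215]
ee_rot: [1.587, 1.563, 2.394]
force: [0.6, 0.1, 0.4]
width: 0.0877
```

Emit:
carry_out([
  [0,0,0,-1,0,0],
  [0,0,0,-1,0,0],
  [0,0,0,-1,0,0],
  [0,0,0,-1,0,0],
  [0,0,0,-1,0,0],
])

```text
t: 1.1
eef_pos: [0.3836, -0.443, 0.2206]
ee_rot: [1.114, 1.56, 2.291]
force: [0.5, 0.3, 0.3]
width: 0.0878
```

Emit:
carry_out([
  [0,0,0,-1,0,0],
  [0,0,0,-1,0,0],
  [0,0,0,-1,0,0],
  [0,0,0,-1,0,0],
  [0,0,0,-1,0,0],
])

```text
t: 1.6
eef_pos: [0.3826, -0.4419, 0.2185]
ee_rot: [0.773, 1.556, 2.315]
force: [0.2, -0.3, -0.0]
width: 0.0874
```

```bash
python3 - <<'E'
from h import *
togo(KN+[0,0,.06])
E
```

```text
turn units [41.58 -0.19 -0.24]
turn units [-3.42  0.17 -0.13]
t 1.6 tcp [ 0.3826 -0.4419  0.2185] F [ 0.22 -0.28 -0.01] w 0.0874 shift units [ 0.67 -4.02  5.91] q6 0.5
```

Emit:
carry_out([
  [0,0,0,-1,0,0],
  [0,0,0,-1,0,0],
  [0,0,0,-1,0,0],
  [0,0,0,-0.7,0,0],
  [0,0,0,0,0,0],
])

```text
t: 2.1
eef_pos: [0.3816, -0.4408, 0.2163]
ee_rot: [0.52, 1.552, 2.332]
force: [0.2, 0.6, -0.1]
width: 0.0876
```

```bash
python3 - <<'E'
from h import *
togo(KN+[0,0,.06])
E
```

```text
turn units [-44.54   0.22   0.36]
turn units [ 0.45  0.23 -0.14]
t 2.1 tcp [ 0.3816 -0.4408  0.2163] F [ 0.21  0.63 -0.12] w 0.0876 shift units [ 0.62 -5.47  4.59] q6 0.77
```

Emit:
carry_out([
  [0,-0.8,0.7,0.1,0.1,0],
  [0,-0.8,0.7,0.1,0.1,0],
  [0,-0.8,0.7,0.1,0,0],
  [0,-0.8,0.7,0.1,0,0],
  [0,-0.8,0.7,0,0,0],
])

```text
t: 2.6
eef_pos: [0.5069, -0.2673, 0.2143]
ee_rot: [1.345, 1.559, 3.11]
force: [0.2, -0.5, 0.7]
width: 0.0876
```

```bash
python3 - <<'E'
from h import *
togo(KN+[0,0,.06])
E
```

```text
turn units [44.78 -0.26 -0.06]
turn units [-0.22  0.04 -0.17]
t 2.6 tcp [ 0.5069 -0.2673  0.2143] F [ 0.16 -0.54  0.7 ] w 0.0876 shift units [ 0.53 -1.34  1.2 ] q6 0.34
```

Emit:
carry_out([
  [-0.02,-0.65,0.6,-0.2,0,-0.1],
  [-0.02,-0.5,0.4,0,0,-0.1],
  [-0.02,-0.1,0.1,0,0,0],
  [-0.02,0,0,0,0,0],
])

```text
t: 3.0
eef_pos: [0.5508, -0.2073, 0.2161]
ee_rot: [-0.311, 1.567, 1.468]
force: [0.4, -1.3, 0.2]
width: 0.0875
```

```bash
python3 - <<'E'
from h import *
togo(KN+[0,0,.06])
s=grab('side','side1.png');t=grab('top','top1.png')
for n,f in(('t',t),('s',s)):
    u,v=map(int,proj(f,KN)); cv2.imwrite('pics/k%s.png'%n,cv2.resize(f['pixels'][v-60:v+60,u-60:u+60,::-1],None,fx=5,fy=5))
E
```

```text
turn units [ 4.498e+01  3.000e-02 -8.000e-02]
turn units [-0.02  0.05  0.02]
t 3.0 tcp [ 0.5508 -0.2073  0.2161] F [ 0.43 -1.35  0.22] w 0.0875 shift units [ 0.59  0.03 -0.06] q6 0.24
```

View pics/side1.png

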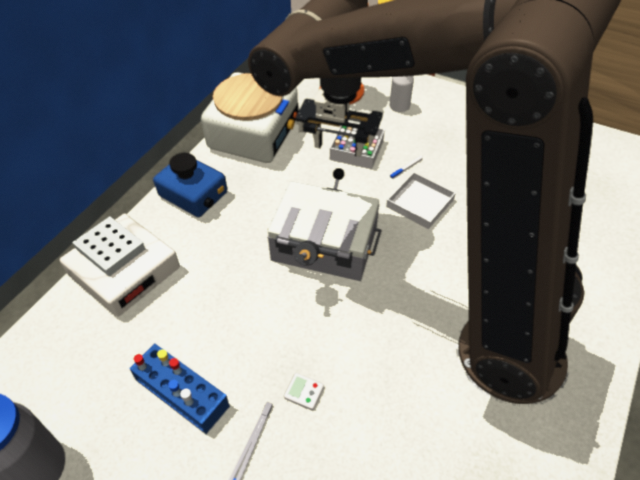

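View pics/top1.png

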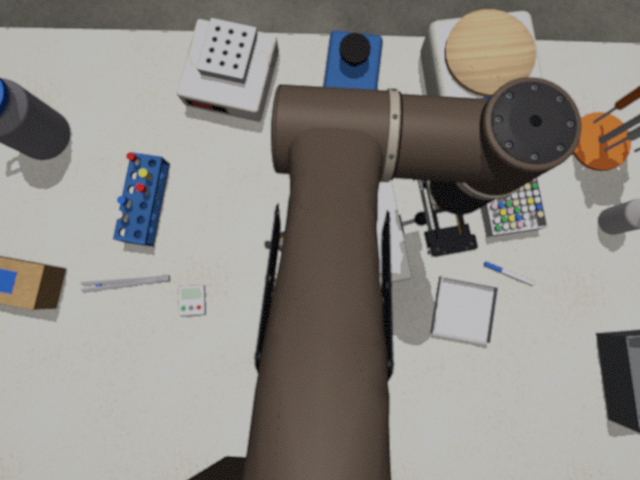

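View pics/ks.png

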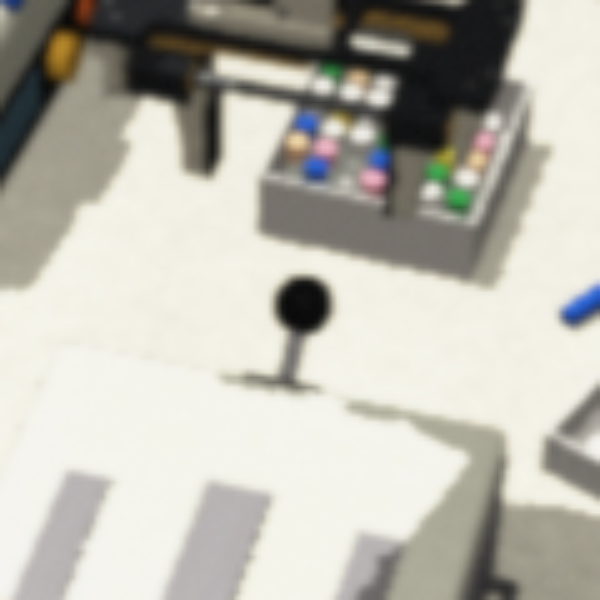

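The knob is free of the fingers, which sit above it on both sides. Descending.

Emit:
carry_out([
  [0.6,0,-0.03,0,0,0],
  [0.6,0,-0.03,0,0,0],
  [0.6,0,0,0,0,0],
  [0.4,0,0,0,0,0],
  [0.1,0,0,0,0,0],
])

```text
t: 3.6
eef_pos: [0.5482, -0.2163, 0.1234]
ee_rot: [-1.117, 1.566, 0.652]
force: [-0.5, 0.4, 0.2]
width: 0.0875
```

```bash
python3 - <<'E'
from h import *
togo(KN+[0,0,-.019])
E
```

```text
turn units [44.84  0.1  -0.05]
turn units [-0.16  0.03  0.06]
t 3.6 tcp [ 0.5482 -0.2163  0.1234] F [-0.51  0.39  0.16] w 0.0875 shift units [ 0.25 -0.08  0.15] q6 0.25
```

Emit:
carry_out([
  [0.2,-0.06,0.14,-0.1,0,0],
  [0,0,0,0,0,0],
])

```text
t: 3.8
eef_pos: [0.5486, -0.2116, 0.1151]
ee_rot: [-1.074, 1.567, 0.7]
force: [-0.7, -0.2, 0.4]
width: 0.0878
```

```bash
python3 - <<'E'
from h import *
togo(KN+[0,0,-.019])
s=grab('side','side2.png');t=grab('top','top2.png')
for n,f in(('t',t),('s',s)):
    u,v=map(int,proj(f,KN)); cv2.imwrite('pics/k2%s.png'%n,cv2.resize(f['pixels'][v-50:v+50,u-50:u+50,::-1],None,fx=6,fy=6))
E
```

```text
turn units [44.91  0.08 -0.05]
turn units [-0.09  0.03  0.05]
t 3.8 tcp [ 0.5486 -0.2116  0.1151] F [-0.66 -0.21  0.38] w 0.0878 shift units [ 0.04 -0.04  0.03] q6 0.24
```

View pics/k2s.png

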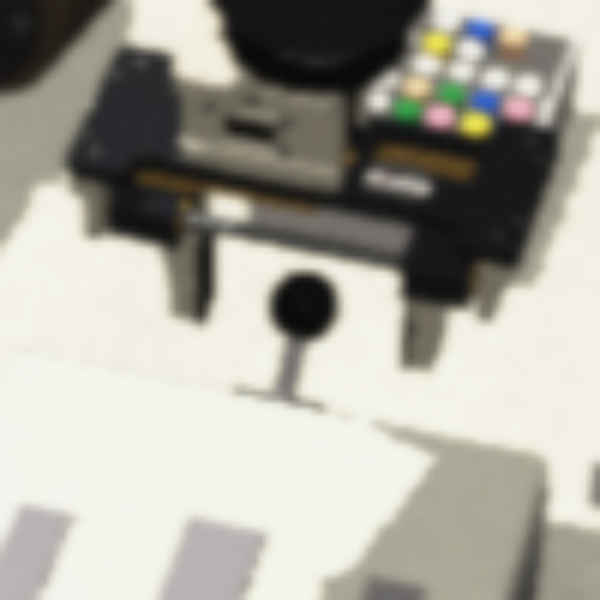

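View pics/k2t.png

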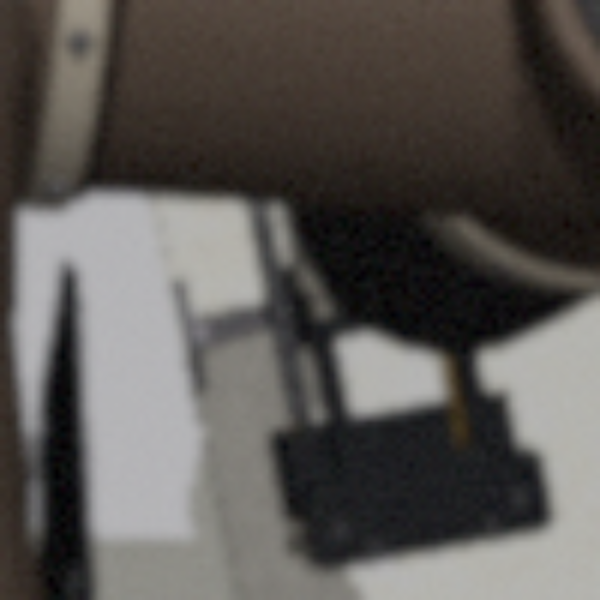

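Side view: ball at centre (303,305 in the crop) between the two fingers. Closing gently.

Emit:
carry_out([
  [0.01,-0.03,0.02,0,0,0],
  [-0.01,0,0,0,0,0],
  [-0.01,0,0,0,0,0],
  [-0.01,0,0,0,0,0],
  [-0.01,0,0,0,0,0],
], hand=1, newtons=12)

```text
t: 4.4
eef_pos: [0.5523, -0.2107, 0.1204]
ee_rot: [-1.614, 1.561, 0.161]
force: [-0.3, -0.1, -0.1]
width: 0.0538
```

```bash
python3 - <<'E'
from h import *
togo(KN+[0,0,-.019]);print(arm.get_state()['moment'])
E
```

```text
turn units [4.493e+01 2.200e-01 1.000e-02]
turn units [-0.07 -0.01  0.14]
t 4.4 tcp [ 0.5523 -0.2107  0.1204] F [-0.34 -0.06 -0.06] w 0.0538 shift units [0.17 0.06 0.03] q6 0.24
[0.00737958 0.15558265 0.03684565]
```

Emit:
carry_out([
  [0.12,0.03,0.02,0,0,0],
  [0.02,0,0,0,0,0],
  [0,0,0,0,0,0],
])

```text
t: 4.7
eef_pos: [0.5499, -0.2103, 0.1144]
ee_rot: [-1.617, 1.563, 0.158]
force: [-2.5, 0.4, 4.8]
width: 0.0309
```

```bash
python3 - <<'E'
from h import *
togo(KN+[0,0,-.019])
E
```

```text
turn units [4.493e+01 1.800e-01 1.000e-02]
turn units [-0.07 -0.01  0.11]
t 4.7 tcp [ 0.5499 -0.2103  0.1144] F [-2.5   0.4   4.77] w 0.0309 shift units [ 0.02 -0.    0.01] q6 0.24
```

The ball is gripped: width 31 mm, TCP 1 mm from the expected spot. I'll write a helper that gives lid angle, radial and tangential force, and the way to go.

```bash
cat >> h.py <<'E'
import sys,json
def st(goal=None,n=5):
    s=arm.get_state(); M=R.from_euler('xyz',s['ee_rot'])
    g=s['eef_pos']-.019*M.as_matrix()[:,0]; d=g-HG
    a,b,c=d@F,d[2],d@H; ph=np.arctan2(b,a); th=ph-.12
    er=np.cos(ph)*F+np.sin(ph)*Z; et=-np.sin(ph)*F+np.cos(ph)*Z
    f=s['force']
    print('t %.2f th %.4f rad_err %.1fmm side %.1fmm Ft %.2f Fr %.2f Fh %.2f w %.4f qd %.3f'%(s['t'],th,(np.hypot(a,b)-.234)*1e3,c*1e3,f@et,f@er,f@H,s['width'],np.abs(s['qd']).max()))
    G=R.from_matrix(np.stack([-Z,-H,F*-1],1)); print('turn',((M.inv()*G).as_rotvec(degrees=True)/4).round(2))
    open('log.txt','a').write(json.dumps([s['t'],th,f@et,f@er,f@H,*g,*f])+'\n')
    if goal is not None:
        p=g; k0=knob(th)
        for i in range(n):
            q=knob(th+(goal-th)*(i+1)/n); print((M.inv().apply(q-(p if i==0 else k0))/.04).round(2)); k0=q
E
python3 - <<'E'
from h import *
st(.12)
E
```

```text
t 4.70 th 0.0018 rad_err 0.0mm side -0.4mm Ft 4.85 Fr -0.33 Fh -2.36 w 0.0309 qd 0.009
turn [-0.07 -0.01  0.11]
[-0.14 -0.01  0.02]
[-0.14 -0.    0.02]
[-0.14 -0.    0.02]
[-0.14 -0.    0.03]
[-0.13 -0.    0.03]
```

Emit:
carry_out([
  [-0.1,0.02,0.02,0,0,0],
  [-0.12,0.01,0.02,0,0,0],
  [-0.14,0,0.02,0,0,0],
  [-0.14,0,0.03,0,0,0],
  [-0.14,0,0.03,0,0,0],
])

```text
t: 5.2
eef_pos: [0.5488, -0.2056, 0.1413]
ee_rot: [-1.656, 1.561, 0.119]
force: [2.0, 0.7, -3.0]
width: 0.031
```

```bash
python3 - <<'E'
from h import *
st(.27)
E
```

```text
t 5.20 th 0.1184 rad_err 0.1mm side -0.4mm Ft -2.81 Fr -0.98 Fh 2.11 w 0.0310 qd 0.128
turn [-0.07 -0.01  0.14]
[-0.17 -0.01  0.05]
[-0.17 -0.    0.05]
[-0.17 -0.    0.05]
[-0.17 -0.    0.06]
[-0.17 -0.    0.06]
```

Emit:
carry_out([
  [-0.15,-0.01,0.04,0,0,0.05],
  [-0.16,0,0.05,0,0,0.05],
  [-0.16,0,0.05,0,0,0],
  [-0.16,0,0.06,0,0,0],
  [-0.16,0,0.06,0,0,0],
])

```text
t: 5.7
eef_pos: [0.5462, -0.1945, 0.1759]
ee_rot: [-1.889, 1.569, -0.114]
force: [1.4, 0.8, -2.7]
width: 0.0313
```

```bash
python3 - <<'E'
from h import *
st(.44)
E
```

```text
t 5.70 th 0.2744 rad_err 0.0mm side -0.5mm Ft -2.28 Fr -1.49 Fh 1.51 w 0.0313 qd 0.144
turn [-0.08 -0.01  0.03]
[-0.18 -0.01  0.08]
[-0.18  0.    0.08]
[-0.17  0.    0.09]
[-0.17  0.    0.09]
[-0.17  0.    0.1 ]
```

Emit:
carry_out([
  [-0.17,0,0.08,0,0,0],
  [-0.16,0,0.08,0,0,0],
  [-0.16,0,0.09,0,0,0],
  [-0.16,0,0.09,0,0,0],
  [-0.16,0,0.1,0,0,0],
])

```text
t: 6.2
eef_pos: [0.5422, -0.1762, 0.2118]
ee_rot: [-2.126, 1.568, -0.351]
force: [2.1, -0.5, -1.5]
width: 0.031
```

```bash
python3 - <<'E'
from h import *
st(.60)
E
```

```text
t 6.20 th 0.4476 rad_err -0.1mm side -0.7mm Ft -1.76 Fr -0.01 Fh 1.98 w 0.0310 qd 0.142
turn [-0.08 -0.02  0.03]
[-0.15 -0.02  0.1 ]
[-0.15  0.    0.1 ]
[-0.14  0.    0.11]
[-0.14  0.    0.11]
[-0.14  0.    0.12]
```

Emit:
carry_out([
  [-0.15,0,0.1,0,0,0],
  [-0.14,0,0.1,0,0,0],
  [-0.14,0,0.1,0,0,0],
  [-0.13,0,0.11,0,0,0],
  [-0.13,0,0.11,0,0,0],
])

```text
t: 6.7
eef_pos: [0.5372, -0.1538, 0.242]
ee_rot: [-2.103, 1.568, -0.328]
force: [1.3, -0.3, -1.1]
width: 0.0312
```

```bash
python3 - <<'E'
from h import *
st(.75)
E
```

```text
t 6.70 th 0.6100 rad_err 0.0mm side -0.9mm Ft -1.12 Fr -0.32 Fh 1.19 w 0.0312 qd 0.116
turn [-0.07 -0.02  0.03]
[-0.12 -0.02  0.11]
[-0.12  0.    0.11]
[-0.11  0.    0.12]
[-0.11  0.    0.12]
[-0.11  0.    0.12]
```

Emit:
carry_out([
  [-0.12,-0.01,0.11,0,0,0],
  [-0.11,0,0.11,0,0,0],
  [-0.11,0,0.11,0,0,0],
  [-0.1,0,0.11,0,0,0],
  [-0.1,0,0.11,0,0,0],
])

```text
t: 7.2
eef_pos: [0.5319, -0.1303, 0.2655]
ee_rot: [-2.571, 1.57, -0.796]
force: [-0.2, -0.8, -2.0]
width: 0.031
```

```bash
python3 - <<'E'
from h import *
st(.88)
E
```

```text
t 7.20 th 0.7538 rad_err 0.0mm side -1.1mm Ft -1.88 Fr -1.01 Fh -0.36 w 0.0310 qd 0.096
turn [-0.07 -0.01  0.01]
[-0.09 -0.03  0.12]
[-0.09  0.    0.12]
[-0.09  0.    0.12]
[-0.08  0.    0.12]
[-0.08  0.    0.12]
```

Single force readings scatter by about 0.5 N, so I'll average readings while holding still at several angles, moving up and then down.

```bash
cat >> h.py <<'E'
def hold(n=16,tag='up',img=None):
    A=[]
    for i in range(n):
        f=cams.grab_frame('side'); s=arm.get_state()
        if i<4: continue
        M=R.from_euler('xyz',s['ee_rot']); g=s['eef_pos']-.019*M.as_matrix()[:,0]; d=g-HG
        ph=np.arctan2(d[2],d@F); er=np.cos(ph)*F+np.sin(ph)*Z; et=-np.sin(ph)*F+np.cos(ph)*Z
        A.append([ph-.12,s['force']@et,s['force']@er,s['force']@H,np.hypot(d[2],d@F)-.234,*s['moment']])
    A=np.array(A); m=A.mean(0); e=A.std(0)/np.sqrt(len(A))
    print(tag,'th %.4f (drift %.4f) Ft %.2f+-%.2f Fr %.2f Fh %.2f rerr %.4f'%(m[0],A[-1,0]-A[0,0],m[1],e[1],m[2],m[3],m[4]),'mom',m[5:].round(3), e[5:].round(3))
    open('hold.txt','a').write(json.dumps([tag,*m.tolist()])+'\n')
    if img: cv2.imwrite('pics/'+img,f['pixels'][:,:,::-1]); np.savez('pics/'+img+'.npz',**f)
E
python3 - <<'E'
from h import *
hold(16,'up','side3.png'); st(.88)
E
```

```text
up th 0.7508 (drift 0.0002) Ft -1.23+-0.12 Fr -0.54 Fh -0.42 rerr 0.0000 mom [-0.24   0.229  0.013] [0.014 0.01  0.007]
t 8.00 th 0.7513 rad_err 0.0mm side -1.1mm Ft -1.68 Fr 0.02 Fh -0.46 w 0.0313 qd 0.002
turn [-0.08 -0.01  0.01]
[-0.09 -0.03  0.12]
[-0.09  0.    0.12]
[-0.09  0.    0.12]
[-0.09  0.    0.12]
[-0.08  0.    0.13]
```

View pics/side3.png

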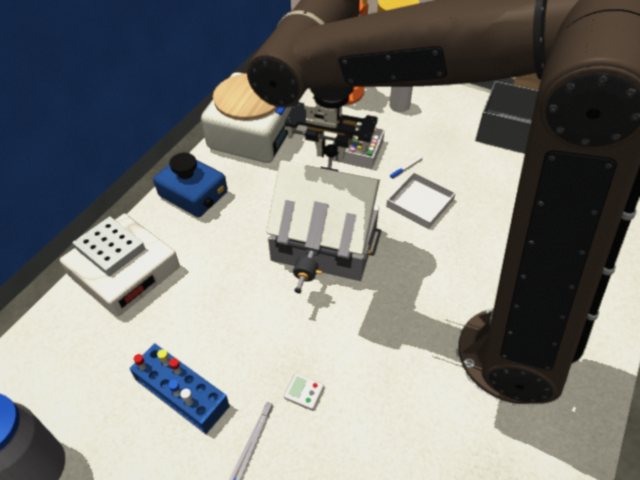

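Emit:
carry_out([
  [-0.09,0,0.12,0,0,0],
  [-0.09,0,0.12,0,0,0],
  [-0.09,0,0.12,0,0,0],
  [-0.08,0,0.12,0,0,0],
  [-0.07,0,0.1,0,0,0],
])

```text
t: 8.5
eef_pos: [0.5267, -0.1065, 0.2834]
ee_rot: [-2.918, 1.57, -1.144]
force: [-0.3, 0.0, -1.7]
width: 0.0311
```

```bash
python3 - <<'E'
from h import *
hold(20,'up'); st(1.0)
E
```

```text
up th 0.8792 (drift -0.0001) Ft -0.87+-0.08 Fr -1.14 Fh -1.35 rerr 0.0001 mom [-0.144  0.525  0.005] [0.014 0.008 0.006]
t 9.50 th 0.8797 rad_err 0.2mm side -1.3mm Ft -1.07 Fr -2.31 Fh -1.59 w 0.0309 qd 0.002
turn [-0.09 -0.02  0.  ]
[-0.07 -0.03  0.12]
[-0.07  0.    0.12]
[-0.07  0.    0.12]
[-0.07  0.    0.12]
[-0.06  0.    0.13]
```

Emit:
carry_out([
  [-0.06,0.01,0.1,0,0,0],
  [-0.06,0.01,0.1,0,0,0],
  [-0.06,0,0.1,0,0,0],
  [-0.05,0,0.1,0,0,0],
  [-0.05,0,0.08,0,0,0],
])

```text
t: 10.0
eef_pos: [0.5223, -0.0867, 0.2952]
ee_rot: [-2.254, 1.569, -0.481]
force: [0.0, 1.2, -4.3]
width: 0.0309
```

```bash
python3 - <<'E'
from h import *
hold(20,'up'); st(1.10)
E
```

```text
up th 0.9801 (drift -0.0000) Ft -0.77+-0.17 Fr -3.96 Fh -0.23 rerr 0.0004 mom [0.425 0.345 0.007] [0.027 0.007 0.01 ]
t 11.00 th 0.9805 rad_err 0.4mm side -1.5mm Ft -0.87 Fr -5.29 Fh 0.16 w 0.0309 qd 0.003
turn [-0.09 -0.02  0.02]
[-0.05 -0.04  0.13]
[-0.06  0.    0.13]
[-0.06  0.    0.13]
[-0.05  0.    0.13]
[-0.05  0.    0.13]
```

Emit:
carry_out([
  [-0.04,0,0.1,0,0,0],
  [-0.05,0,0.1,0,0,0],
  [-0.05,0,0.1,0,0,0],
  [-0.04,0,0.1,0,0,0],
  [-0.03,0,0.09,0,0,0],
])

```text
t: 11.5
eef_pos: [0.518, -0.0671, 0.3044]
ee_rot: [-2.72, 1.569, -0.946]
force: [-1.6, 0.0, -2.4]
width: 0.031
```

```bash
python3 - <<'E'
from h import *
hold(24,'up'); st(1.17)
E
```

```text
up th 1.0750 (drift -0.0001) Ft -0.22+-0.11 Fr 0.33 Fh -2.78 rerr 0.0005 mom [-0.35   1.027  0.003] [0.039 0.029 0.007]
t 12.70 th 1.0753 rad_err 0.5mm side -1.6mm Ft -1.35 Fr 2.56 Fh -3.66 w 0.0310 qd 0.002
turn [-0.11 -0.03  0.01]
[-0.03 -0.04  0.11]
[-0.04  0.    0.1 ]
[-0.04  0.    0.1 ]
[-0.03  0.    0.11]
[-0.03  0.    0.11]
```

Emit:
carry_out([
  [-0.04,0.01,0.1,0,0,0],
  [-0.04,0,0.1,0,0,0],
  [-0.03,0,0.1,0,0,0],
  [-0.03,0,0.1,0,0,0],
  [-0.03,0,0.09,0,0,0],
])

```text
t: 13.2
eef_pos: [0.5135, -0.0468, 0.3114]
ee_rot: [-2.512, 1.569, -0.739]
force: [-2.9, -1.1, 0.7]
width: 0.0308
```

```bash
python3 - <<'E'
from h import *
hold(24,'up'); st(1.25)
E
```

```text
up th 1.1686 (drift -0.0001) Ft -0.02+-0.08 Fr 0.24 Fh -3.28 rerr 0.0005 mom [-0.303  1.274 -0.006] [0.008 0.009 0.007]
t 14.40 th 1.1690 rad_err 0.6mm side -1.8mm Ft 0.16 Fr -0.47 Fh -3.65 w 0.0307 qd 0.002
turn [-0.11 -0.02  0.01]
[-0.01 -0.04  0.1 ]
[-0.02  0.    0.09]
[-0.02  0.    0.09]
[-0.02  0.    0.09]
[-0.02  0.    0.09]
```

Emit:
carry_out([
  [-0.02,0.01,0.1,0,0,0],
  [-0.02,0.01,0.1,0,0,0],
  [-0.02,0,0.1,0,0,0],
  [-0.01,0,0.09,0,0,0],
  [-0.01,0,0.08,0,0,0],
])

```text
t: 14.9
eef_pos: [0.5094, -0.028, 0.3161]
ee_rot: [-2.269, 1.567, -0.496]
force: [-3.0, -1.3, 2.9]
width: 0.031
```

```bash
python3 - <<'E'
from h import *
hold(24,'up'); st(1.17)
E
```

```text
up th 1.2531 (drift -0.0009) Ft 0.14+-0.10 Fr 4.91 Fh -4.80 rerr 0.0005 mom [-0.664  1.819  0.01 ] [0.007 0.007 0.006]
t 16.10 th 1.2530 rad_err 0.5mm side -1.9mm Ft 0.23 Fr 5.22 Fh -4.63 w 0.0310 qd 0.001
turn [-0.12 -0.04  0.04]
[ 0.03 -0.05 -0.09]
[ 0.02 -0.   -0.09]
[ 0.02 -0.   -0.09]
[ 0.02 -0.   -0.09]
[ 0.03 -0.   -0.09]
```

Emit:
carry_out([
  [0.0,0,-0.08,0,0,0],
  [0.01,0,-0.08,0,0,0],
  [0.02,0,-0.08,0,0,0],
  [0.02,0,-0.07,0,0,0],
  [0.02,0,-0.06,0,0,0],
])

```text
t: 16.6
eef_pos: [0.513, -0.0442, 0.3121]
ee_rot: [-2.277, 1.567, -0.506]
force: [-3.6, -1.6, 2.4]
width: 0.031
```

```bash
python3 - <<'E'
from h import *
hold(24,'dn'); st(1.10)
E
```

```text
dn th 1.1851 (drift 0.0000) Ft 0.32+-0.10 Fr 3.97 Fh -3.80 rerr 0.0004 mom [-0.569  1.4    0.009] [0.012 0.006 0.007]
t 17.80 th 1.1849 rad_err 0.4mm side -1.8mm Ft 0.71 Fr 4.53 Fh -3.58 w 0.0309 qd 0.003
turn [-0.12 -0.03  0.04]
[ 0.04 -0.05 -0.09]
[ 0.03 -0.   -0.1 ]
[ 0.03 -0.   -0.09]
[ 0.03 -0.   -0.09]
[ 0.03 -0.   -0.09]
```

Emit:
carry_out([
  [0.0,0.01,-0.09,0,0,0],
  [0.02,0,-0.1,0,0,0],
  [0.03,0,-0.1,0,0,0],
  [0.03,0,-0.09,0,0,0],
  [0.03,0,-0.08,0,0,0],
])

```text
t: 18.3
eef_pos: [0.5169, -0.0621, 0.3061]
ee_rot: [-1.71, 1.568, 0.062]
force: [-0.3, -1.0, 1.1]
width: 0.031
```

```bash
python3 - <<'E'
from h import *
hold(24,'dn'); st(1.02)
E
```

```text
dn th 1.1028 (drift 0.0003) Ft 0.13+-0.09 Fr 1.78 Fh -1.35 rerr 0.0004 mom [-0.231  0.585  0.006] [0.008 0.01  0.005]
t 19.50 th 1.1026 rad_err 0.4mm side -1.7mm Ft 0.95 Fr 2.36 Fh -1.14 w 0.0313 qd 0.001
turn [-0.11 -0.    0.04]
[ 0.04 -0.04 -0.09]
[ 0.04 -0.   -0.09]
[ 0.04 -0.   -0.09]
[ 0.04 -0.   -0.09]
[ 0.04 -0.   -0.09]
```

Emit:
carry_out([
  [0.02,0,-0.09,0,0,0],
  [0.03,0,-0.1,0,0,0],
  [0.04,0,-0.1,0,0,0],
  [0.04,0,-0.09,0,0,0],
  [0.04,0,-0.08,0,0,0],
])

```text
t: 20.0
eef_pos: [0.521, -0.0805, 0.2982]
ee_rot: [-1.37, 1.568, 0.403]
force: [-0.7, -0.1, 0.2]
width: 0.0307
```

```bash
python3 - <<'E'
from h import *
hold(24,'dn'); st(.93)
E
```

```text
dn th 1.0157 (drift 0.0002) Ft -0.04+-0.10 Fr 1.26 Fh -0.21 rerr 0.0003 mom [-0.241  0.181  0.001] [0.011 0.007 0.007]
t 21.20 th 1.0155 rad_err 0.3mm side -1.6mm Ft -0.12 Fr 1.42 Fh -0.09 w 0.0309 qd 0.001
turn [-0.1   0.01  0.04]
[ 0.05 -0.04 -0.09]
[ 0.04 -0.   -0.09]
[ 0.05 -0.   -0.09]
[ 0.05 -0.   -0.09]
[ 0.05 -0.   -0.09]
```

```bash
python3 - <<'E'
from h import *
f=grab('side','side4.png'); t=grab('top','top4.png')
for n,fr,th in(('3',load('side3.png'),.7508),('4',f,1.0155)):
    u,v=300,270
    cv2.imwrite('pics/d%s.png'%n,cv2.resize(fr['pixels'][v-40:v+40,u-50:u+50,::-1],None,fx=8,fy=8,interpolation=cv2.INTER_CUBIC))
    a=np.radians(40)-th; d=-np.cos(a)*F+np.sin(a)*Z
    for c in(0,.014,.028,.042): print(n,c,[np.round((np.array(proj(fr,HG+(.036+c+e)*d))-[u-50,v-40])*8,0).tolist() for e in(-.018,0,.018)])
E
```

```text
3 0 [[483.0, 186.0], [465.0, 234.0], [446.0, 283.0]]
3 0.014 [[469.0, 224.0], [450.0, 272.0], [432.0, 322.0]]
3 0.028 [[455.0, 261.0], [436.0, 311.0], [417.0, 361.0]]
3 0.042 [[440.0, 300.0], [421.0, 350.0], [402.0, 400.0]]
4 0 [[484.0, 194.0], [467.0, 249.0], [450.0, 305.0]]
4 0.014 [[471.0, 237.0], [454.0, 292.0], [437.0, 349.0]]
4 0.028 [[458.0, 280.0], [441.0, 336.0], [423.0, 393.0]]
4 0.042 [[444.0, 324.0], [427.0, 380.0], [410.0, 437.0]]
```

View pics/d3.png

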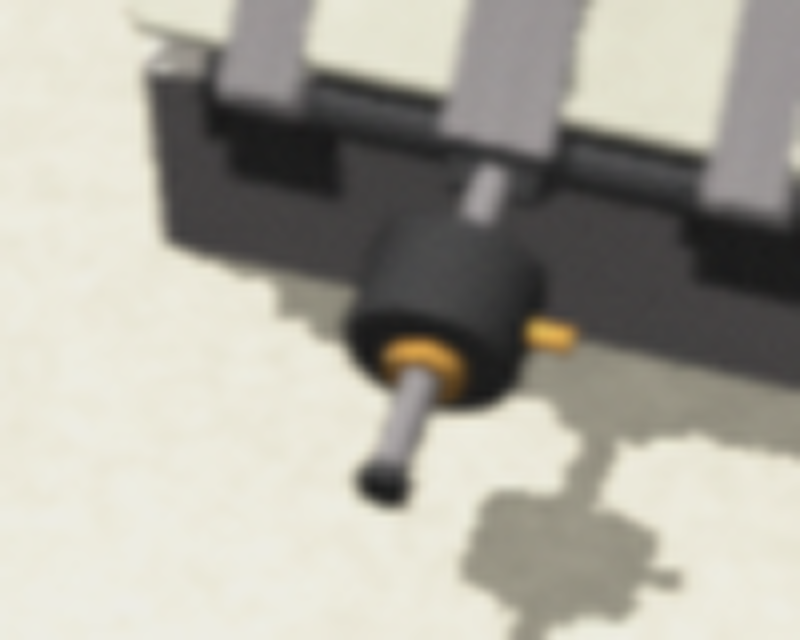

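View pics/d4.png

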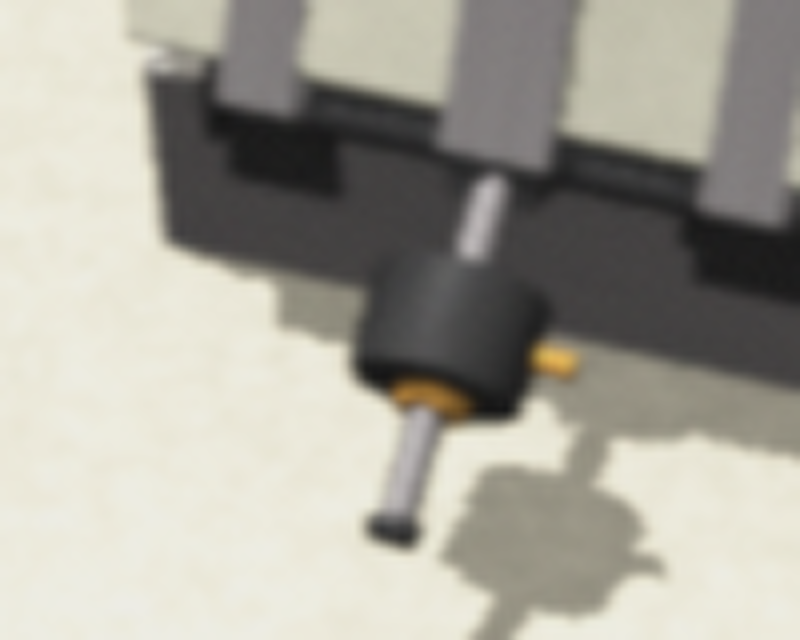

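View pics/top4.png

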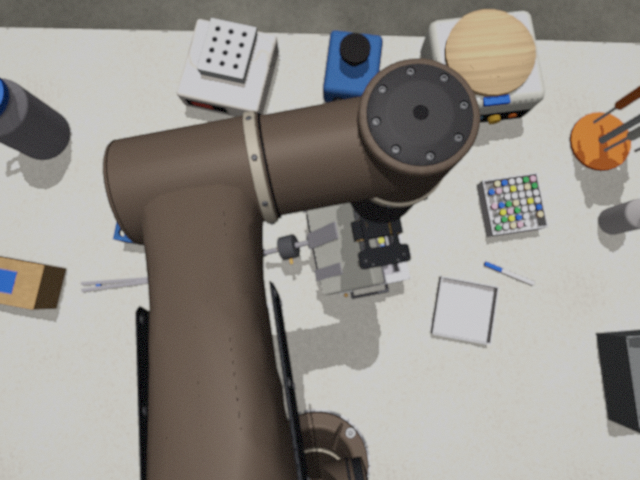

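```bash
python3 - <<'E'
from h import *
t=load('top4.png');th=1.0155
g=t['pixels'].max(2)[220:275,262:312]
cv2.imwrite('pics/d5.png',cv2.resize(t['pixels'][220:275,255:330,::-1],None,fx=10,fy=10,interpolation=cv2.INTER_CUBIC))
a=np.radians(40)-th; d=-np.cos(a)*F+np.sin(a)*Z
for c in(.014,.028,.042): print(c,[np.round((np.array(proj(t,HG+(.036+c+e)*d))-[255,220])*10,0).tolist() for e in(-.018,0,.018)])
L=[json.loads(l) for l in open('hold.txt')]
sg=np.array([1 if l[0]=='up' else -1 for l in L]); A=np.array([l[1:] for l in L])
for k in(2.65,2.9,3.25):
    y=A[:,1]; from scipy.optimize import least_squares
    for wr in (0,1):
        r=least_squares(lambda p:(k*np.sin(A[:,0]-p[0])-p[1]*sg+wr*p[2]*A[:,2])-y,[1.1,.2,0])
        print(k,wr,r.x.round(3),r.fun.round(2))
E
```

```text
0.014 [[455.0, 229.0], [381.0, 246.0], [307.0, 263.0]]
0.028 [[397.0, 242.0], [323.0, 259.0], [250.0, 276.0]]
0.042 [[340.0, 255.0], [266.0, 272.0], [193.0, 289.0]]
2.65 0 [1.128 0.206 0.   ] [ 0.05  0.01  0.17 -0.13 -0.08 -0.02  0.04  0.01 -0.05]
2.65 1 [1.136 0.186 0.017] [ 0.04 -0.01  0.11 -0.12 -0.07  0.06  0.07  0.   -0.07]
2.9 0 [1.123 0.195 0.   ] [-0.02 -0.03  0.16 -0.11 -0.04  0.04  0.06  0.01 -0.07]
2.9 1 [1.125 0.187 0.007] [-0.02 -0.04  0.14 -0.11 -0.04  0.07  0.07  0.01 -0.08]
3.25 0 [1.116 0.18  0.   ] [-0.11 -0.08  0.15 -0.1   0.01  0.12  0.09  0.01 -0.1 ]
3.25 1 [ 1.113  0.189 -0.008] [-0.11 -0.07  0.18 -0.1   0.01  0.08  0.07  0.01 -0.09]
```

View pics/d5.png

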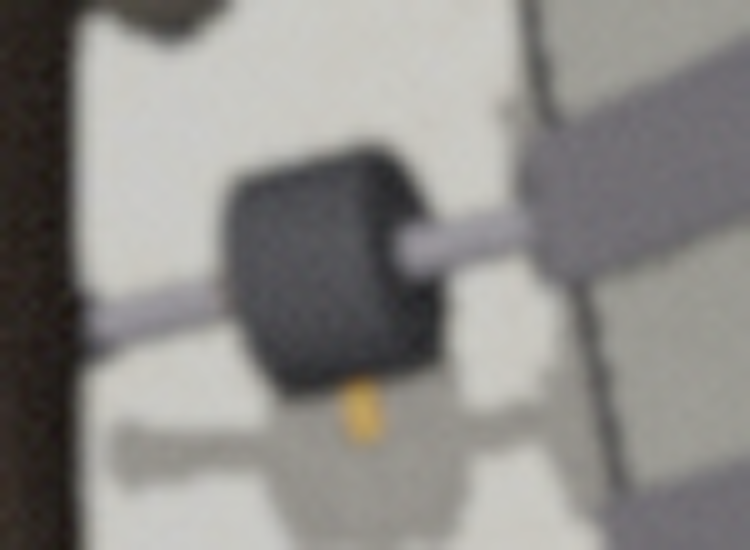

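The drum's silhouette centre gives 25–27 mm on the rod in all views, so balance at about 1.12 rad. The force fit agrees, at 1.11–1.14 rad, with rub of about 0.2 N each way. Going to 1.122.

Emit:
carry_out([
  [-0.05,0,0.1,0,0,0],
  [-0.05,0,0.11,0,0,0],
  [-0.05,0.01,0.11,0,0,0],
  [-0.04,0,0.11,0,0,0],
  [-0.04,0,0.1,0,0,0],
])

```text
t: 21.8
eef_pos: [0.5158, -0.0574, 0.3079]
ee_rot: [-1.064, 1.568, 0.708]
force: [0.1, -0.3, -1.2]
width: 0.0306
```

```bash
python3 - <<'E'
from h import *
hold(24,'up'); st(1.122,2)
E
```

```text
up th 1.1193 (drift -0.0001) Ft 0.01+-0.13 Fr -0.98 Fh -0.14 rerr 0.0004 mom [0.016 0.127 0.005] [0.01  0.008 0.007]
t 23.00 th 1.1197 rad_err 0.4mm side -1.7mm Ft 0.20 Fr -0.98 Fh -0.37 w 0.0313 qd 0.003
turn [-0.11  0.02  0.04]
[ 0.01 -0.04  0.01]
[-0.    0.    0.01]
```

```bash
python3 - <<'E'
from h import *
grab('side','side6.png')
E
```

```text
(no output)
```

View pics/side6.png

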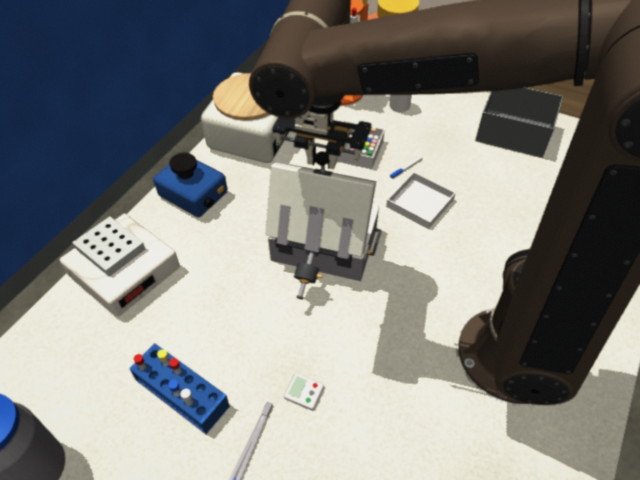

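The lid stands open with the knob held at about (321,160), and the other things are where they were. Handing in.

```bash
python3 - <<'E'
from h import *
print(arm.job_done()); st()
E
```

```text
the job is handed in; nothing more can be done
None
the job is handed in; nothing more can be done
```

I gripped the ball knob along the hinge direction at 12 N and swung the lid up smoothly. I felt the pull on the way up and back down between 0.75 and 1.25 rad. I then stopped at a lid angle of about 1.12 rad, still holding the knob, and handed in at about 23 s.

**Balance point:** The force fit gave 1.11–1.14 rad, with rub of about 0.2 N either way. The counterweight measured 25–27 mm along its rod in the pictures, which means about 1.12 rad, so the two agree.

**Last checks before handing in:**
- **Lid at rest:** angle 1.119 rad, drift 0.0001 rad over the last second.
- **Pull at the knob:** 0.01 ± 0.13 N along the swing, with the ball still gripped at 31 mm.
- **Other things:** the last side picture showed none of the other things in view displaced.

**Small disagreements:** Single force readings scattered by about 0.5 N, so I averaged them. The knob's path drifted up to 1.9 mm sideways from my estimated plane, which caused side and radial forces of up to about 5 N partway through. These had fallen to 1 N or less at the end. I could not take a reading after handing in.

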